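# Line up the bead tins by width

### The job

Line up the four aluminium bead tins on the board's row of four dark pads in order of width: the narrowest on the pad next to the round brass post, each next one wider, and the widest on the pad next to the square wooden post. Stand each tin upright in the middle of its own pad and let go of it.

Things in the scene. Friction and masses are not known exactly. Their poses are not given: they have to be found in the camera images.
- tin_a: loose round aluminium bead tin with a flat lid whose window shows bronze beads, the narrowest of four alike: 26 mm in diameter, 40 mm high, a plain upright cylinder standing on the bead mat (mat top at z = 4 mm). Origin: centre of its underside; z up along its axis.
- tin_b: loose round aluminium bead tin with a flat lid whose window shows bronze beads, the second narrowest of four alike: 36 mm in diameter, 40 mm high, a plain upright cylinder standing on the bead mat (mat top at z = 4 mm). Origin: centre of its underside; z up along its axis.
- tin_c: loose round aluminium bead tin with a flat lid whose window shows bronze beads, the second widest of four alike: 46 mm in diameter, 40 mm high, a plain upright cylinder standing on the bead mat (mat top at z = 4 mm). Origin: centre of its underside; z up along its axis.
- tin_d: loose round aluminium bead tin with a flat lid whose window shows bronze beads, the widest of four alike: 56 mm in diameter, 40 mm high, a plain upright cylinder standing on the bead mat (mat top at z = 4 mm). Origin: centre of its underside; z up along its axis.
- pad_1: fixed round dark pad, 62 mm in diameter, 3 mm thick, no. 1 of four like pads in a straight row at 78 mm spacing on a low wooden board; it is the pad at the board's +y (robot's left) end. Origin: centre of its underside, on the board's top; its top is 3 mm higher (19 mm above the work surface). y axis along the row, from pad_4 towards pad_1. The board is 90 mm wide, 410 mm long, 12 mm thick.
- pad_2: fixed round dark pad, 62 mm in diameter, 3 mm thick, no. 2 of four like pads in a straight row at 78 mm spacing on a low wooden board. Origin: centre of its underside, on the board's top; its top is 3 mm higher (19 mm above the work surface). y axis along the row, from pad_4 towards pad_1. The board is 90 mm wide, 410 mm long, 12 mm thick.
- pad_3: fixed round dark pad, 62 mm in diameter, 3 mm thick, no. 3 of four like pads in a straight row at 78 mm spacing on a low wooden board. Origin: centre of its underside, on the board's top; its top is 3 mm higher (19 mm above the work surface). y axis along the row, from pad_4 towards pad_1. The board is 90 mm wide, 410 mm long, 12 mm thick.
- pad_4: fixed round dark pad, 62 mm in diameter, 3 mm thick, no. 4 of four like pads in a straight row at 78 mm spacing on a low wooden board; it is the pad at the board's -y (robot's right) end. Origin: centre of its underside, on the board's top; its top is 3 mm higher (19 mm above the work surface). y axis along the row, from pad_4 towards pad_1. The board is 90 mm wide, 410 mm long, 12 mm thick.
- round_post: fixed round brass post, 26 mm in diameter, 30 mm high, standing at one end of the board's row of pads, 63 mm from the centre of the pad next to it; which end differs from start to start. It marks the end where the narrowest tin belongs. Origin: centre of its underside.
- square_post: fixed square pale wooden post, 34 x 34 mm, 30 mm high, at the other end of the row of pads, 63 mm from the centre of the pad next to it. Origin: centre of its underside.
Not all that is in view belongs to the job. What is shaped like the tin_d but green or turquoise is not meant.

How it is judged:
At the end, for the whole second after the job is handed in: Counting from the round brass post, the pads carry the 26, 36, 46 and 56 mm tin in that order; each tin's centre is within 14 mm of its pad's centre, it stands upright (within 0.1 rad) on the pad's top (underside within 3 mm of it), released and at rest (((horizontal distance between round_post and pad_1 below 0.1 m and horizontal distance between tin_a and pad_1 below 0.014 m and horizontal distance between tin_b and pad_2 below 0.014 m and horizontal distance between tin_c and pad_3 below 0.014 m and horizontal distance between tin_d and pad_4 below 0.014 m) or (horizontal distance between round_post and pad_4 below 0.1 m and horizontal distance between tin_a and pad_4 below 0.014 m and horizontal distance between tin_b and pad_3 below 0.014 m and horizontal distance between tin_c and pad_2 below 0.014 m and horizontal distance between tin_d and pad_1 below 0.014 m)) and z of tin_a in the frame of pad_1 between 0 and 0.006 m and angle between each of tin_a, tin_b, tin_c, tin_d's own z axis and vertical below 0.1 rad and linear speed of each of tin_a, tin_b, tin_c, tin_d below 0.01 m/s and angular speed of each of tin_a, tin_b, tin_c, tin_d below 0.1 rad/s and z of tin_b in the frame of pad_1 between 0 and 0.006 m and z of tin_c in the frame of pad_1 between 0 and 0.006 m and z of tin_d in the frame of pad_1 between 0 and 0.006 m); the robot touches nothing.
It also fails if it takes over 93 s, if anything falls off the work surface, if the arm or the gripper's body presses on something with over 40 N, if the wrist force passes 120 N, or if a joint passes its speed limit or range.

### The arm

A 7-joint arm with a two-finger parallel gripper is mounted at the origin on the work surface. World frame = base frame: x ahead of the robot, y to its left, z up, the work surface at z = 0. Lengths are in m, angles in rad, forces in N, time in s.
With the tool pointing down it reaches from about 0.425 to 0.925 m from the base axis. Payload 6.8 kg.
Tool frame: the origin (TCP) lies on the mounting face of the last link; the fingertips stand 173 mm ahead of it and the grasp point (between the pads) lies 155 mm ahead of it; z points along the fingers, y is the line along which they close (so a half turn about z gives the same grasp; the last joint's range is limited). The gripper opens to 85 mm and grips with 20 to 120 N. Pads are 22 mm wide; open, the fingers measure 114 mm over their backs; the gripper's body (76 mm by 85 mm) begins 54 mm behind the grasp point. The pads swing forward as they close: fully open they stand 13 mm farther back than shut.
Start: joints at [-1.229, 0.477, 0.022, 1.555, -0.011, 1.109, -0.083], TCP at [0.293, 0.608, 0.405] pointing down, gripper open.
Joint ranges: [-2.96, 2.96], [-0.34, 2.1], [-1.41, 1.46], [0.24, 2.44], [-1.37, 4.51], [0.17, 1.92], [-2.96, 2.96]. Speed limits (rad/s): [2.39, 2.39, 3.14, 3.14, 3.14, 3.14, 3.14].

### API

Orientations are given as a unit quaternion [w, x, y, z].
In Python, from station import bot gives the robot as it stands. The module is installed in compiled form; this text tells all that it offers.
- The arm moves only by the shell command python3 -m pendant 'ROWS' [FORCE]. ROWS is JSON, a list of rows, each a list of 5 numbers: the finger opening in m, from 0 to 0.0854, then the shift along the tool's x, y, z in m, then the turn about the tool's z in degrees. In form: [[jaw, x, y, z, yaw], ...]. A call has 1 to 12 rows; each row shifts and turns the commanded pose from where the row before left it, along the tool's axes as they then stand; what a row does not reach is not made up. A row lasts 1/12 s, in which the tool goes at most 41.7 mm and 7.16 degrees, less where a joint would pass 70% of its speed; a pose out of reach is approached as far as the arm can. A call with a gripper value outside its range is refused whole. The fingers move at their own pace and stop on an object; FORCE is the grip in N (left out, the last holds). Time passes only in rows, so rows that do not move let the fingers close. It gives the time, the measured TCP pose, the force, the opening and the grip force at its end, in the units of the state.
- bot.get_obs(): the state, without advancing time (a new reading comes with each control period).
- bot.read_camera(name): name is "side" or "top" or "wrist"; returns (picture, depth): 400x640x3 uint8, blue, green, red; 400x640 float32, m along the optical axis (not along the pixel's ray), 0 where there is no reading.
- bot.camera_model(name): a dict with "intrinsics" (3x3 intrinsics, pixels), "dist_coeffs" ([k1, k2, p1, p2, k3] as OpenCV has them; the pictures are not rectified), "R" (3x3) and "t" (3): a world point X has camera coordinates R X + t. Camera axes: x right, y down, z forward; pixel columns grow to the right and rows downward; lengths in m; the calibration is good to about 2 mm. A picture is of the moment at which its call begins: read the wrist's pose just before it. camera_model takes no time and is no camera call; for the wrist camera it gives the pose at the moment of the call.
- bot.hand_in(): hands the job in; it is judged then, once.
Trained networks look in the newest picture that a camera, given by its name, has taken for a name from the list of things; names that differ only in an ending like _2 or _b are one class to them, and where a whole thing is asked for, a point or a joint stands for the part that bears it (a point fixed in the world has none). Each returns a list of dicts, best first, with "score" (0 to 1); they miss things now and then, are a little off and sometimes report something else, mostly with a low value. They report only what shows in the picture. A call takes as long as a camera call. They do not tell look-alikes from the thing itself.
- bot.boxes_of(name, camera): "at" ([column, row] in pixels, amid what is visible of it).
- bot.trace(name, camera): "mask" (400x640 bool, what is visible of it) and "at" ([column, row] in pixels, amid what is visible of it).
- bot.pinpoint(name, camera): "at" ([column, row] in pixels: a listed point, or the origin of a listed thing).
The state is a dict: "t": time; "q": joint angles; "joint_vel": joint speeds; "joint_torque": joint torques, N m; "eef_pos": TCP position; "tool_rot": TCP orientation; "contact_force": force on the tool from outside, world axes, zero at the start; "torque": the same for the moment, N m; "gripper_width": opening from 0.0 (shut) to 1.0 (fully open); "grasp_force": force on a finger pad.
Only numpy, scipy, OpenCV 4.12 (cv2) and the standard library are available. Lean on these libraries where they do the work, as an engineer would, in place of code of your own. Each camera call takes 0.05 s, during which the arm holds its last target. There are 200 camera calls.

## Working session

There is one attempt and no reset: what is moved stays moved. The work goes in short steps, Python scripts to look and compute and a shell command to move; the robot and the scene stay as the last step left them, time stands still between calls to the robot, and variables do not carry over. Pictures are saved under pics/ and viewed, at most 14 in all, crops included, and the job is handed in when it is done.

```bash
mkdir -p pics; python3 - <<'E'
from station import bot
import cv2,numpy as np
o=bot.get_obs();print({k:np.round(v,3) for k,v in o.items()})
for c in("top","side"):
    im,d=bot.read_camera(c);cv2.imwrite(f"pics/{c}0.png",im);np.savez(f"{c}0.npz",im=im,d=d)
    m=bot.camera_model(c);print(c,np.round(m["intrinsics"],1).tolist(),np.round(m["R"],3).tolist(),np.round(m["t"],3))
    for n in["tin_a","pad_1","round_post","square_post"]:
        print(n,[(np.round(r["at"]).tolist(),round(r["score"],2)) for r in bot.boxes_of(n,c)])
E
```

```text
{'t': np.float64(0.0), 'q': array([-1.229,  0.478,  0.022,  1.556, -0.011,  1.109, -0.083]), 'joint_vel': array([-0.   ,  0.001, -0.   ,  0.001, -0.   ,  0.002,  0.001]), 'joint_torque': array([ 0.0000e+00, -5.9646e+01,  1.6070e+00, -2.8119e+01,  1.2000e-02,
        9.0000e-03, -0.0000e+00]), 'eef_pos': array([0.293, 0.608, 0.404]), 'tool_rot': array([-0.   ,  0.223,  0.975, -0.001]), 'contact_force': array([-0.659,  0.7  , -0.016]), 'torque': array([ 0.011, -0.004, -0.005]), 'grasp_force': np.float64(0.0), 'gripper_width': np.float64(1.003)}
top [[521.0, 0.0, 325.3], [0.0, 521.0, 200.5], [0.0, 0.0, 1.0]] [[-0.025, -1.0, -0.005], [-0.992, 0.025, -0.121], [0.121, 0.002, -0.993]] [0.138 0.443 1.291]
tin_a [([349.0, 201.0], 0.98), ([245.0, 300.0], 0.75), ([176.0, 155.0], 0.67), ([398.0, 202.0], 0.54), ([462.0, 223.0], 0.51)]
pad_1 [([327.0, 130.0], 0.94), ([384.0, 135.0], 0.73), ([358.0, 133.0], 0.72), ([416.0, 137.0], 0.56)]
round_post [([300.0, 133.0], 0.54)]
square_post [([347.0, 200.0], 0.65), ([440.0, 132.0], 0.56)]
side [[368.4, 0.0, 326.4], [0.0, 368.4, 201.1], [0.0, 0.0, 1.0]] [[0.695, -0.719, -0.008], [-0.369, -0.347, -0.862], [0.617, 0.603, -0.506]] [-0.23   0.263  0.697]
tin_a [([335.0, 220.0], 0.97), ([415.0, 279.0], 0.86), ([270.0, 163.0], 0.8), ([378.0, 238.0], 0.62)]
pad_1 [([405.0, 213.0], 0.78), ([365.0, 193.0], 0.64), ([430.0, 224.0], 0.58), ([383.0, 202.0], 0.56)]
round_post [([347.0, 181.0], 0.62), ([288.0, 203.0], 0.6)]
square_post [([450.0, 223.0], 0.73)]
```

```bash
cat > h.py <<'E'
from station import bot
import cv2,numpy as np
def world(m,uv,z):
    "pixel -> world point on the plane z"
    p=cv2.undistortPoints(np.array([[uv]],float),m["intrinsics"],np.array(m["dist_coeffs"],float))[0,0]
    R,t=np.array(m["R"]),np.array(m["t"]);c=-R.T@t;r=R.T@[p[0],p[1],1]
    return (c+r*(z-c[2])/r[2])
E
python3 - <<'E'
import cv2
im=cv2.imread("pics/top0.png")
cv2.imwrite("pics/top0c.png",cv2.resize(im[90:330,140:500],None,fx=2.2,fy=2.2,interpolation=cv2.INTER_CUBIC))
E

```

```text
(no output)
```

View pics/top0c.png

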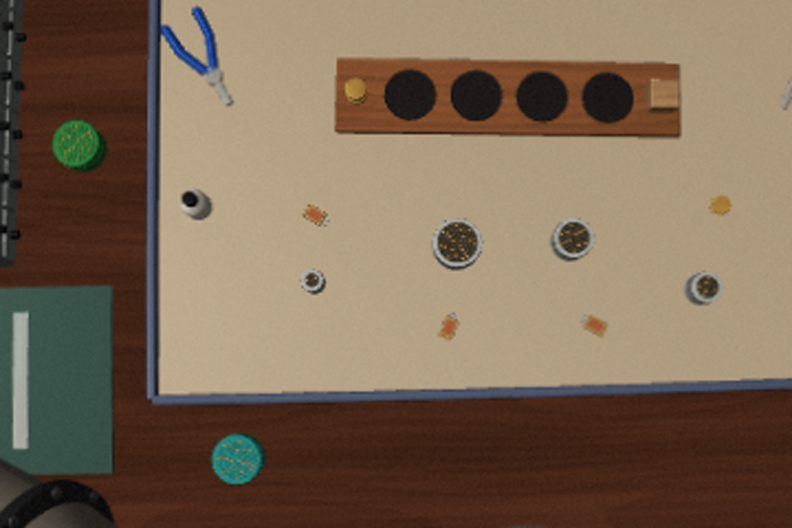

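View pics/side0.png

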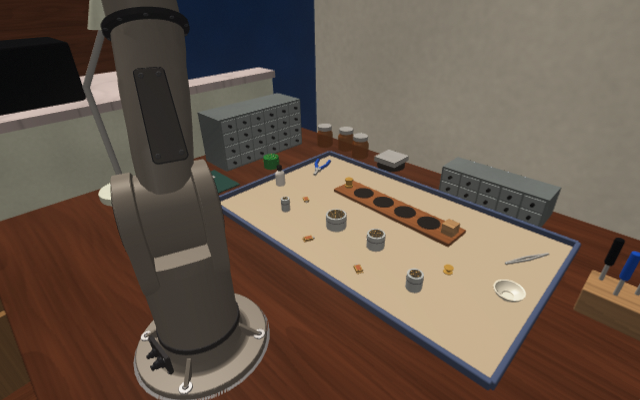

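The top view crop shows the round brass post at the left (+y) end at pixel (301,131) and the square post at (441,132). So tin_a goes to pad_1, and tin_d goes to pad_4. There are four aluminium tins: a at (282,218), d at (348,200), c at (400,199) and b at (460,221). The green tin (175,156) and the turquoise tin (247,299) are look-alikes and are not meant. The glue bottle (228,182) isn't either. Next I'll measure from the depth.

```bash
python3 - <<'E'
from h import *
f=np.load("top0.npz");im,d=f["im"],f["d"];m=bot.camera_model("top")
K=m["intrinsics"];R=np.array(m["R"]);t=np.array(m["t"])
v,u=np.mgrid[:400,:640];p=cv2.undistortPoints(np.stack([u.ravel(),v.ravel()],1).astype(float)[:,None],K,np.array(m["dist_coeffs"],float))[:,0]
z=d.ravel();X=((np.c_[p*z[:,None],z]-t)@R).reshape(400,640,3)
for n,(a,b) in dict(a=(282,218),d=(348,200),c=(400,199),b=(460,221)).items():
    s=np.zeros((400,640),np.uint8);s[b-20:b+20,a-20:a+20]=1
    mk=(s>0)&(X[...,2]>.03)&(d>0)
    q=X[mk];c,r=cv2.minEnclosingCircle(q[:,:2].astype(np.float32))
    print(n,"mean",q.mean(0).round(4),"circ",np.round(c,4),"diam",round(2*r,4),"areadiam",round(2*np.sqrt(mk.sum()/np.pi)*1.247/521,4), "pix",np.round([u[mk].mean(),v[mk].mean()],1),"ray",world(m,[u[mk].mean(),v[mk].mean()],.044).round(4))
g=im.max(2)<60
s=np.zeros_like(g);s[110:160,310:435]=1
nc,l,st,ce=cv2.connectedComponentsWithStats((g&s).astype(np.uint8))
for i in range(1,nc):
    if st[i,4]>100: print("pad",ce[i].round(1),st[i,4],world(m,ce[i],.019).round(4),np.median(X[l==i][:,2]).round(4))
for n in("round_post","square_post"): print(n,[(world(m,r["at"],.045).round(3),r["score"]) for r in bot.boxes_of(n,"top")])
m=bot.camera_model("wrist");o=bot.get_obs();print(o["tool_rot"],np.round(m["R"],3).tolist(),(-np.array(m["R"]).T@m["t"]).round(3),m["intrinsics"][0][0])
E
```

```text
a mean [0.4051 0.2366 0.044 ] circ [0.4054 0.2371] diam 0.0266 areadiam 0.0255 pix [281.7 217.2] ray [0.4052 0.2366 0.044 ]
d mean [0.4438 0.0714 0.0447] circ [0.4446 0.071 ] diam 0.0564 areadiam 0.0541 pix [347.6 200.1] ray [0.4439 0.0713 0.044 ]
c mean [ 0.446  -0.0611  0.0443] circ [ 0.4468 -0.0621] diam 0.0467 areadiam 0.0449 pix [400.4 198. ] ray [ 0.446  -0.0612  0.044 ]
b mean [ 0.3853 -0.2104  0.0444] circ [ 0.3856 -0.2114] diam 0.0355 areadiam 0.0348 pix [460.4 220.5] ray [ 0.3853 -0.2105  0.044 ]
pad [326.  132.7] 409 [0.6246 0.121  0.019 ] 0.0193
pad [356.  133.1] 411 [0.6215 0.0432 0.019 ] 0.0194
pad [385.8 133.5] 407 [ 0.6186 -0.0344  0.019 ] 0.0195
pad [415.9 134.1] 410 [ 0.6156 -0.1128  0.019 ] 0.0195
round_post [(array([0.618, 0.188, 0.045]), 0.54)]
square_post [(array([0.444, 0.072, 0.045]), 0.65), (array([ 0.613, -0.171,  0.045]), 0.56)]
[3.64951587e-06 2.23021898e-01 9.74813434e-01 2.93511488e-05] [[0.434, 0.901, -0.001], [0.851, -0.41, 0.328], [0.295, -0.143, -0.945]] [0.219 0.645 0.374] 319.832116916635
```

```bash
python3 -m pendant '[[0.085,0,0,0.016,7.13],[0.085,0,0,0.016,7.13],[0.085,0,0,0.016,7.13],[0.085,0,0,0.016,7.13],[0.085,0,0,0.016,7.13],[0.085,0,0,0.016,7.13],[0.085,0,0,0.016,7.13],[0.085,0,0,0.016,7.13],[0.085,0,0,0.016,7.13]]' 40
```

```text
t: 1.35
eef_pos: [0.2934, 0.608, 0.2601]
tool_rot: [-0.0, 0.709, 0.705, 0.0]
contact_force: [-0.3, 0.8, -0.4]
gripper_width: 0.993
grasp_force: 0.0
```

```bash
python3 -m pendant '[[0.085,-0.0371,0.0112,0,0],[0.085,-0.0371,0.0112,0,0],[0.085,-0.0371,0.0112,0,0],[0.085,-0.0371,0.0112,0,0],[0.085,-0.0371,0.0112,0,0],[0.085,-0.0371,0.0112,0,0],[0.085,-0.0371,0.0112,0,0],[0.085,-0.0371,0.0112,0,0],[0.085,-0.0371,0.0112,0,0],[0.085,-0.0371,0.0112,0,0],[0.085,0,0,0,0]]'
python3 - <<'E'
from h import *
im,d=bot.read_camera("wrist");cv2.imwrite("pics/w1.png",im)
E
```

```text
t: 2.27
eef_pos: [0.4077, 0.2294, 0.2609]
tool_rot: [0.001, 0.71, 0.704, -0.001]
contact_force: [-0.0, -0.0, 0.1]
gripper_width: 1.003
grasp_force: 0.0
```

View pics/w1.png

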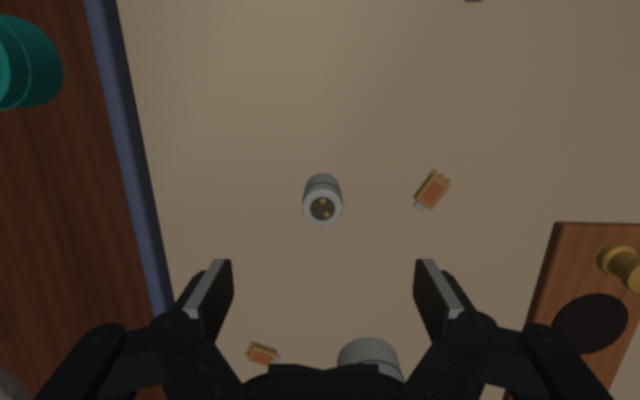

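Wrist view: tin_a's lid is at (322,209), centred between the fingers (columns 215 and 430). I'll check its position and the current pose.

```bash
python3 - <<'E'
from h import *
m=bot.camera_model("wrist");print(world(m,[322,209],.044).round(4),bot.get_obs()["eef_pos"].round(4),bot.get_obs()["t"])
E
```

```text
[0.408  0.2436 0.044 ] [0.407  0.2329 0.261 ] 2.3167
```

```bash
python3 -m pendant '[[0.085,0,0,0,0],[0.085,0.001,0,0.02,0],[0.085,0,0,0.02,0],[0.085,0,0,0.02,0],[0.085,0,0,0.018,0],[0.085,0,0,0,0],[0.085,0,0,0,0]]'
```

```text
t: 2.9
eef_pos: [0.4054, 0.2392, 0.1822]
tool_rot: [-0.0, 0.706, 0.708, -0.001]
contact_force: [0.6, 0.3, 0.1]
gripper_width: 1.0
grasp_force: 0.0
```

```bash
python3 -m pendant '[[0.02,0,0,0,0],[0.02,0,0,0,0],[0.02,0,0,0,0],[0.02,0,0,0,0],[0.02,0,0,0,0],[0.02,0,0,0,0],[0.02,0,0,0,0],[0.02,0,0,0,0],[0.02,0,0,0,0],[0.02,0,0,0,0],[0.02,0,0,0,0],[0.02,0,0,0,0]]' 40
```

```text
t: 3.9
eef_pos: [0.4061, 0.2382, 0.1834]
tool_rot: [-0.0, 0.707, 0.707, 0.001]
contact_force: [-1.3, -0.2, 6.1]
gripper_width: 0.295
grasp_force: 38.9
```

```bash
python3 -m pendant '[[0.02,0,0,-0.03,0],[0.02,0,0,-0.03,0],[0.02,0,0,-0.02,0],[0.02,-0.0168,0.0312,0,0],[0.02,-0.0168,0.0312,0,0],[0.02,-0.0168,0.0312,0,0],[0.02,-0.0168,0.0312,0,0],[0.02,-0.0168,0.0312,0,0],[0.02,-0.0168,0.0312,0,0],[0.02,-0.0168,0.0312,0,0],[0.02,0,0,0,0],[0.02,0,0,0,0]]'; python3 - <<'E'
from h import *
im,d=bot.read_camera("wrist");cv2.imwrite("pics/w2.png",im)
print(bot.get_obs()["eef_pos"],[(np.round(r["at"]),world(bot.camera_model("wrist"),r["at"],.019).round(4),r["score"]) for r in bot.boxes_of("pad_1","wrist")])
E
```

```text
t: 4.9
eef_pos: [0.6256, 0.1185, 0.2626]
tool_rot: [0.001, 0.708, 0.706, -0.0]
contact_force: [-0.7, -0.3, -1.7]
gripper_width: 0.292
grasp_force: 39.5
[0.62423943 0.12009094 0.26237486] [(array([318., 353.]), array([ 0.6203, -0.0098,  0.019 ]), 0.82), (array([323., 197.]), array([0.6249, 0.1306, 0.019 ]), 0.73)]
```

View pics/w2.png

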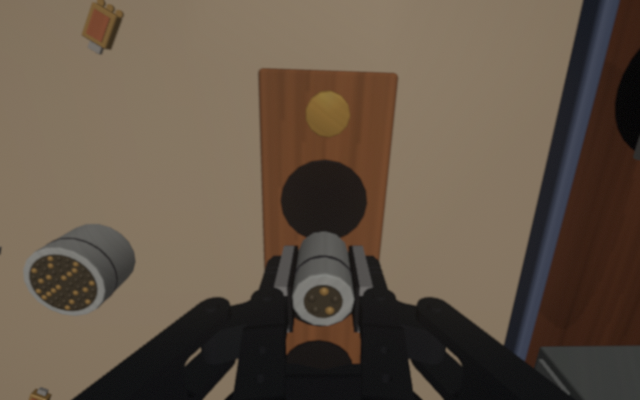

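Tin_a is held upright at (323,280) above pad_1 (324,200), with the brass post at (328,115). I'll lower it and release.

```bash
python3 -m pendant '[[0.02,0,0,0,0],[0.02,0.001,0,0.025,0],[0.02,0,0,0.025,0],[0.02,0,0,0.011,0],[0.02,0,0,0.002,0],[0.02,0,0,0,0],[0.02,0,0,0,0]]'
```

```text
t: 5.58
eef_pos: [0.6245, 0.1219, 0.2006]
tool_rot: [0.0, 0.707, 0.708, 0.0]
contact_force: [0.5, 0.4, -0.3]
gripper_width: 0.297
grasp_force: 40.3
```

```bash
python3 -m pendant '[[0.02,0,0,0.001,0],[0.02,0,0,0,0],[0.05,0,0,0,0],[0.07,0,0,0,0],[0.085,0,0,0,0],[0.085,0,0,0,0],[0.085,0,0,0,0],[0.085,0,0,0,0],[0.085,0,0,-0.03,0],[0.085,0,0,-0.03,0],[0.085,0,0,0,0]]'
```

```text
t: 6.5
eef_pos: [0.6266, 0.1215, 0.2641]
tool_rot: [0.002, 0.707, 0.707, 0.004]
contact_force: [1.6, -0.1, 0.3]
gripper_width: 0.991
grasp_force: 0.0
```

```bash
python3 -m pendant '[[0.085,-0.0332,-0.0238,0,0],[0.085,-0.0332,-0.0238,0,0],[0.085,-0.0332,-0.0238,0,0],[0.085,-0.0332,-0.0238,0,0],[0.085,-0.0332,-0.0238,0,0],[0.085,-0.0332,-0.0238,0,0],[0.085,-0.0332,-0.0238,0,0],[0.085,-0.0332,-0.0238,0,0],[0.085,-0.0332,-0.0238,0,0],[0.085,-0.0332,-0.0238,0,0],[0.085,0,0,0,0],[0.085,0,0,0,0]]'
python3 - <<'E'
from h import *
im,d=bot.read_camera("wrist");cv2.imwrite("pics/w3.png",im)
m=bot.camera_model("wrist");o=bot.get_obs();print(o["eef_pos"],o["tool_rot"],[(np.round(r["at"]),world(m,r["at"],.024).round(4),r["score"]) for r in bot.boxes_of("tin_b","wrist")])
im,d=bot.read_camera("top");cv2.imwrite("pics/top1.png",cv2.resize(im[110:160,290:450],None,fx=5,fy=5))
E
```

```text
t: 7.5
eef_pos: [0.3851, -0.2127, 0.2589]
tool_rot: [0.0, 0.709, 0.705, -0.0]
contact_force: [0.9, 1.0, -1.3]
gripper_width: 0.995
grasp_force: 0.0
[ 0.38648199 -0.21128119  0.25889501] [2.94461079e-04 7.07626300e-01 7.06586778e-01 2.41542656e-04] [(array([327., 214.]), array([ 0.3908, -0.2109,  0.024 ]), 0.55)]
```

View pics/top1.png

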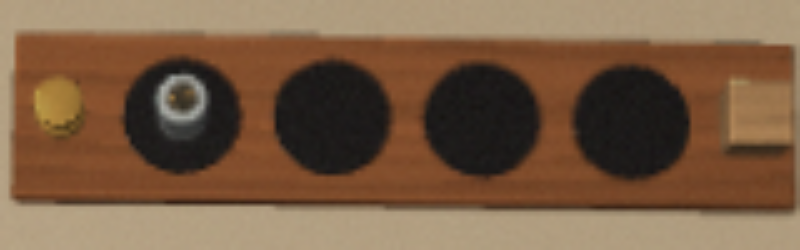

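Tin_a stands upright in the middle of pad_1 (about (326,132) in full-frame pixels). Tin_b is under the gripper, so I'll grip it now.

```bash
python3 -m pendant '[[0.085,0,0,0.02,0],[0.085,0,0,0.02,0],[0.085,0,0,0.02,0],[0.085,0,0,0.015,0],[0.085,0,0,0,0],[0.085,0,0,0,0]]'; python3 -m pendant '[[0.03,0,0,0,0],[0.03,0,0,0,0],[0.03,0,0,0,0],[0.03,0,0,0,0],[0.03,0,0,0,0],[0.03,0,0,0,0],[0.03,0,0,0,0],[0.03,0,0,0,0],[0.03,0,0,0,0],[0.03,0,0,0,0]]' 40
```

```text
t: 8.15
eef_pos: [0.3873, -0.2096, 0.1832]
tool_rot: [-0.001, 0.706, 0.708, -0.0]
contact_force: [1.0, 0.0, 0.5]
gripper_width: 0.994
grasp_force: 0.0
t: 8.98
eef_pos: [0.3871, -0.2107, 0.1845]
tool_rot: [0.001, 0.707, 0.707, 0.001]
contact_force: [-0.4, 1.0, 7.3]
gripper_width: 0.412
grasp_force: 39.1
```

```bash
python3 -m pendant '[[0.03,0,0,-0.03,0],[0.03,0,0,-0.03,0],[0.03,0,0,-0.02,0],[0.03,0.0282,0.0262,0,0],[0.03,0.0282,0.0262,0,0],[0.03,0.0282,0.0262,0,0],[0.03,0.0282,0.0262,0,0],[0.03,0.0282,0.0262,0,0],[0.03,0.0282,0.0262,0,0],[0.03,0.0282,0.0262,0,0],[0.03,0.0282,0.0262,0,0],[0.03,0.0282,0.0262,0,0]]'; python3 -m pendant '[[0.03,0,0,0,0],[0.03,0,0,0,0],[0.03,0,0,0.025,0],[0.03,0,0,0.025,0],[0.03,0,0,0.011,0],[0.03,0,0,0.002,0],[0.03,0,0,0,0],[0.03,0,0,0,0]]'
```

```text
t: 9.98
eef_pos: [0.6231, 0.0451, 0.264]
tool_rot: [-0.0, 0.707, 0.708, 0.0]
contact_force: [0.3, 0.2, -0.6]
gripper_width: 0.408
grasp_force: 40.2
t: 10.65
eef_pos: [0.6222, 0.0427, 0.2013]
tool_rot: [0.0, 0.707, 0.707, 0.0]
contact_force: [-0.5, -0.3, 0.2]
gripper_width: 0.408
grasp_force: 40.9
```

```bash
python3 -m pendant '[[0.03,0,0,0.001,0],[0.03,0,0,0,0],[0.05,0,0,0,0],[0.07,0,0,0,0],[0.085,0,0,0,0],[0.085,0,0,0,0],[0.085,0,0,0,0],[0.085,0,0,0,0],[0.085,0,0,-0.03,0],[0.085,0,0,-0.03,0],[0.085,0,0,0,0],[0.085,0,0,0,0]]'; python3 -c "
from h import *
print(bot.get_obs()['eef_pos'])"
```

```text
t: 11.65
eef_pos: [0.6231, 0.0434, 0.2616]
tool_rot: [0.001, 0.707, 0.707, 0.002]
contact_force: [-0.9, 0.4, -0.8]
gripper_width: 0.99
grasp_force: 0.0
[0.62306444 0.04339279 0.26159243]
```

```bash
python3 -m pendant '[[0.085,-0.0175,-0.0293,0,0],[0.085,-0.0175,-0.0293,0,0],[0.085,-0.0175,-0.0293,0,0],[0.085,-0.0175,-0.0293,0,0],[0.085,-0.0175,-0.0293,0,0],[0.085,-0.0175,-0.0293,0,0],[0.085,0,0,0,0],[0.085,0,0,0,0],[0.085,0,0,0,0]]'
python3 - <<'E'
from h import *
im,d=bot.read_camera("wrist");cv2.imwrite("pics/w4.png",im)
m=bot.camera_model("wrist");o=bot.get_obs();print(o["eef_pos"],o["tool_rot"],[(np.round(r["at"]),world(m,r["at"],.024).round(4),r["score"]) for r in bot.boxes_of("tin_c","wrist")])
im,d=bot.read_camera("top");cv2.imwrite("pics/top2.png",cv2.resize(im[110:160,290:450],None,fx=5,fy=5))
E
```

```text
t: 12.4
eef_pos: [0.447, -0.0615, 0.2595]
tool_rot: [0.0, 0.707, 0.707, 0.0]
contact_force: [0.4, -0.8, 0.1]
gripper_width: 0.992
grasp_force: 0.0
[ 0.44749028 -0.06115782  0.25956482] [2.08767247e-04 7.06396450e-01 7.07816322e-01 2.58610923e-04] [(array([328., 212.]), array([ 0.4525, -0.0597,  0.024 ]), 0.75), (array([322.,  18.]), array([0.4482, 0.0594, 0.024 ]), 0.67), (array([614.,  48.]), array([0.6204, 0.0448, 0.024 ]), 0.58)]
```

View pics/w4.png

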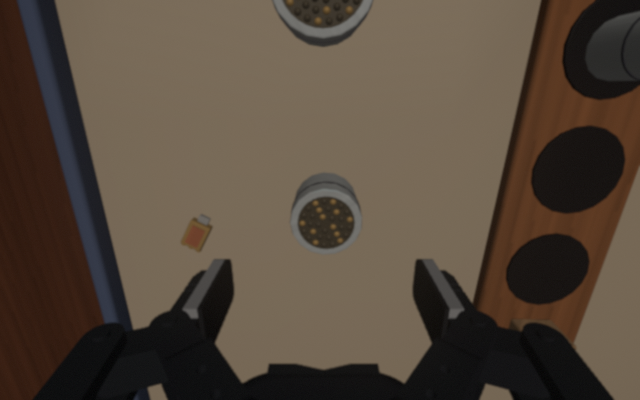

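View pics/top2.png

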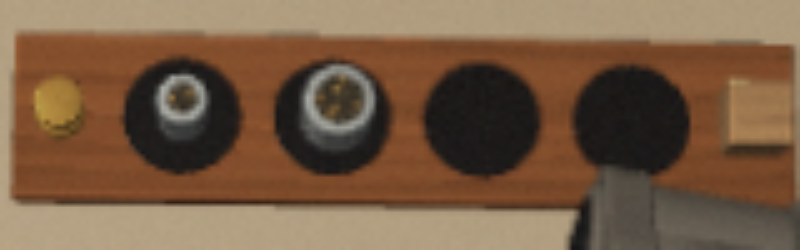

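The wrist view shows tin_c at (326,222), midway between the fingers. The top view shows tin_a and tin_b upright on pads 1 and 2. I'll grip tin_c.

```bash
python3 -m pendant '[[0.085,0,0,0.02,0],[0.085,0,0,0.02,0],[0.085,0,0,0.02,0],[0.085,0,0,0.016,0],[0.085,0,0,0,0],[0.085,0,0,0,0]]'; python3 -m pendant '[[0.04,0,0,0,0],[0.04,0,0,0,0],[0.04,0,0,0,0],[0.04,0,0,0,0],[0.04,0,0,0,0],[0.04,0,0,0,0],[0.04,0,0,0,0],[0.04,0,0,0,0],[0.04,0,0,0,0],[0.04,0,0,0,0]]' 40
```

```text
t: 13.05
eef_pos: [0.4468, -0.0615, 0.1831]
tool_rot: [-0.001, 0.707, 0.708, -0.001]
contact_force: [-0.1, 1.0, -0.9]
gripper_width: 1.0
grasp_force: 0.0
t: 13.88
eef_pos: [0.4471, -0.0617, 0.1848]
tool_rot: [0.001, 0.707, 0.707, 0.001]
contact_force: [-1.0, 0.2, 5.9]
gripper_width: 0.529
grasp_force: 40.0
```

```bash
python3 -m pendant '[[0.04,0,0,-0.03,0],[0.04,0,0,-0.03,0],[0.04,0,0,-0.02,0],[0.04,0.0054,0.0343,0,0],[0.04,0.0054,0.0343,0,0],[0.04,0.0054,0.0343,0,0],[0.04,0.0054,0.0343,0,0],[0.04,0.0054,0.0343,0,0],[0.04,0,0,0,0],[0.04,0,0,0,0]]'; python3 -m pendant '[[0.04,0,0,0,0],[0.04,0,0,0.025,0],[0.04,0,0,0.025,0],[0.04,0,0,0.011,0],[0.04,0,0,0.002,0],[0.04,0,0,0,0],[0.04,0,0,0,0]]'
```

```text
t: 14.72
eef_pos: [0.6192, -0.0338, 0.2637]
tool_rot: [0.0, 0.706, 0.708, 0.0]
contact_force: [0.5, -0.3, -1.2]
gripper_width: 0.526
grasp_force: 41.9
t: 15.3
eef_pos: [0.6178, -0.0349, 0.2014]
tool_rot: [0.0, 0.707, 0.707, 0.0]
contact_force: [1.1, -0.3, -0.7]
gripper_width: 0.527
grasp_force: 43.3
```

```bash
python3 -m pendant '[[0.04,0,0,0.001,0],[0.04,0,0,0,0],[0.055,0,0,0,0],[0.07,0,0,0,0],[0.085,0,0,0,0],[0.085,0,0,0,0],[0.085,0,0,0,0],[0.085,0,0,-0.03,0],[0.085,0,0,-0.03,0],[0.085,0,0,0,0],[0.085,0,0,0,0]]'
```

```text
t: 16.22
eef_pos: [0.6188, -0.0347, 0.2616]
tool_rot: [0.001, 0.707, 0.707, 0.002]
contact_force: [-0.7, -0.1, -0.0]
gripper_width: 0.996
grasp_force: 0.0
```

```bash
python3 -m pendant '[[0.085,0.0176,-0.029,0,0],[0.085,0.0176,-0.029,0,0],[0.085,0.0176,-0.029,0,0],[0.085,0.0176,-0.029,0,0],[0.085,0.0176,-0.029,0,0],[0.085,0.0176,-0.029,0,0],[0.085,0,0,0,0],[0.085,0,0,0,0],[0.085,0,0,0,0]]'
python3 - <<'E'
from h import *
im,d=bot.read_camera("wrist");cv2.imwrite("pics/w5.png",im)
o=bot.get_obs();print(o["eef_pos"],o["tool_rot"])
E
```

```text
t: 16.97
eef_pos: [0.4442, 0.0708, 0.2595]
tool_rot: [0.0, 0.707, 0.708, 0.0]
contact_force: [1.1, 0.2, -0.7]
gripper_width: 0.995
grasp_force: 0.0
[0.44465107 0.07049251 0.25958127] [3.38022312e-04 7.06941024e-01 7.07272410e-01 1.11930642e-04]
```

View pics/w5.png

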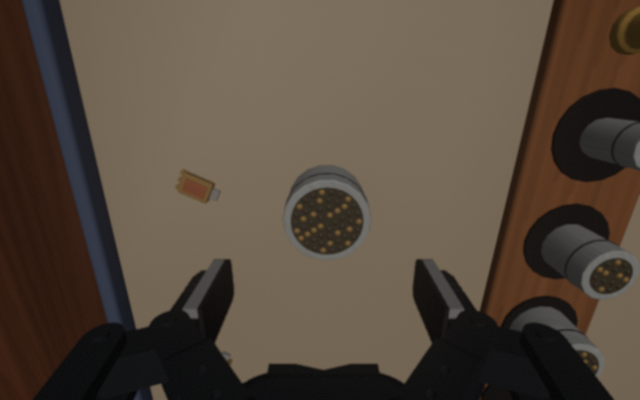

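Tin_d, an aluminium tin with bronze beads, is at (327,220), midway between the fingers. The three placed tins are upright on the right side of the view.

```bash
python3 -m pendant '[[0.085,0,0,0.02,0],[0.085,0,0,0.02,0],[0.085,0,0,0.02,0],[0.085,0,0,0.016,0],[0.085,0,0,0,0],[0.085,0,0,0,0]]'; python3 -m pendant '[[0.05,0,0,0,0],[0.05,0,0,0,0],[0.05,0,0,0,0],[0.05,0,0,0,0],[0.05,0,0,0,0],[0.05,0,0,0,0],[0.05,0,0,0,0],[0.05,0,0,0,0],[0.05,0,0,0,0],[0.05,0,0,0,0]]' 40
```

```text
t: 17.52
eef_pos: [0.4444, 0.07, 0.1831]
tool_rot: [-0.0, 0.707, 0.707, -0.001]
contact_force: [-0.4, -0.3, 0.8]
gripper_width: 0.998
grasp_force: 0.0
t: 18.35
eef_pos: [0.4447, 0.0707, 0.1848]
tool_rot: [0.001, 0.707, 0.707, 0.001]
contact_force: [-0.4, -1.2, 6.8]
gripper_width: 0.646
grasp_force: 41.7
```

```bash
python3 -m pendant '[[0.05,0,0,-0.03,0],[0.05,0,0,-0.03,0],[0.05,0,0,-0.02,0],[0.05,-0.0262,0.0244,0,0],[0.05,-0.0262,0.0244,0,0],[0.05,-0.0262,0.0244,0,0],[0.05,-0.0262,0.0244,0,0],[0.05,-0.0262,0.0244,0,0],[0.05,-0.0262,0.0244,0,0],[0.05,-0.0262,0.0244,0,0],[0.05,0,0,0,0],[0.05,0,0,0,0]]'; python3 -m pendant '[[0.05,0,0,0,0],[0.05,0,0,0.025,0],[0.05,0,0,0.025,0],[0.05,0,0,0.011,0],[0.05,0,0,0.002,0],[0.05,0,0,0,0],[0.05,0,0,0,0]]'
```

```text
t: 19.35
eef_pos: [0.6154, -0.1145, 0.2639]
tool_rot: [0.001, 0.708, 0.706, -0.0]
contact_force: [-0.7, 0.8, -1.8]
gripper_width: 0.646
grasp_force: 43.8
t: 19.93
eef_pos: [0.6148, -0.1117, 0.2011]
tool_rot: [-0.0, 0.706, 0.708, 0.0]
contact_force: [0.2, 0.3, -1.8]
gripper_width: 0.64
grasp_force: 45.1
```

Next I'll release it, rise and back away towards the robot for a clear check.

```bash
python3 -m pendant '[[0.05,0,0,0.001,0],[0.05,0,0,0,0],[0.065,0,0,0,0],[0.085,0,0,0,0],[0.085,0,0,0,0],[0.085,0,0,0,0],[0.085,0,0,0,0],[0.085,0,0,-0.03,0],[0.085,0,0,-0.03,0],[0.085,0,0,-0.03,0],[0.085,0,0,-0.03,0],[0.085,0,0,0,0]]'; python3 -m pendant '[[0.085,-0.03,-0.02,0,0],[0.085,-0.03,-0.02,0,0],[0.085,-0.03,-0.02,0,0],[0.085,-0.03,-0.02,0,0],[0.085,-0.03,-0.02,0,0],[0.085,-0.03,-0.02,0,0],[0.085,-0.03,-0.02,0,0],[0.085,-0.03,0,0,0],[0.085,0,0,0,0],[0.085,0,0,0,0]]'
python3 - <<'E'
from h import *
im,d=bot.read_camera("top");m=bot.camera_model("top")
cv2.imwrite("pics/top3.png",cv2.resize(im[100:180,290:450],None,fx=5,fy=5))
R=np.array(m["R"]);t=np.array(m["t"])
v,u=np.mgrid[:400,:640];p=cv2.undistortPoints(np.stack([u.ravel(),v.ravel()],1).astype(float)[:,None],m["intrinsics"],np.array(m["dist_coeffs"],float))[:,0]
z=d.ravel();X=((np.c_[p*z[:,None],z]-t)@R).reshape(400,640,3)
for P in[(.6246,.121),(.6215,.0432),(.6186,-.0344),(.6156,-.1128)]:
    mk=(X[...,2]>.052)&(X[...,2]<.075)&(np.hypot(X[...,0]-P[0],X[...,1]-P[1])<.039)
    q=X[mk];print(P,"err mm",((q.mean(0)[:2]-P)*1e3).round(1),"top z",np.median(q[:,2]).round(4),"n",mk.sum())
E
```

```text
t: 20.93
eef_pos: [0.6168, -0.1134, 0.326]
tool_rot: [0.004, 0.707, 0.707, 0.003]
contact_force: [1.1, 0.6, -0.2]
gripper_width: 0.995
grasp_force: 0.0
t: 21.77
eef_pos: [0.4742, -0.3545, 0.3198]
tool_rot: [0.0, 0.708, 0.706, -0.0]
contact_force: [-0.5, 0.7, -0.1]
gripper_width: 0.995
grasp_force: 0.0
(0.6246, 0.121) err mm [-2.4 -0.9] top z 0.0597 n 86
(0.6215, 0.0432) err mm [-1.3 -1.9] top z 0.0599 n 161
(0.6186, -0.0344) err mm [-2.5  0.3] top z 0.0597 n 246
(0.6156, -0.1128) err mm [-3.5  2.6] top z 0.0599 n 371
```

View pics/top3.png

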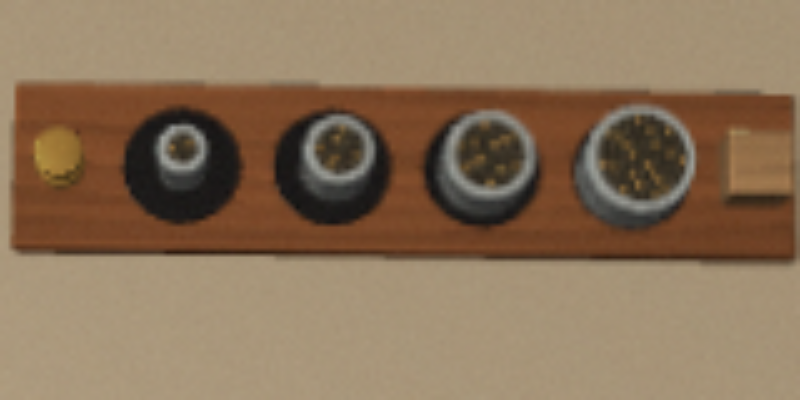

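All four tins stand upright in order of width, narrowest next to the brass post at (302,131) and widest next to the square post at (442,132). Each is within 5 mm of its pad's centre, so I'm handing in.

```bash
python3 -c "
from station import bot
print(bot.hand_in())"
```

```text
the job is handed in; nothing more can be done
None
```

I handed the job in with all four tins standing upright and released on their pads, narrowest by the brass post to widest by the square post, each within 5 mm of its pad's centre by the top camera, after about 22 s of robot time; the hand-in returned no verdict.

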